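# Potato and leek out of the vegetable box

### The job

Open the white vegetable box by swinging its lid up and back past upright, so that it stays open by itself, and leave it open. Then take out the potato and set it in the middle of the white plate, and lay the leek flat on the bare wood of the chopping board, wholly on the board; set both down rather than drop them. Leave the onion in the box, and do not shift or tip the plate, the jug or the butter dish.

Things in the scene. Friction and masses are not known exactly. Their poses are not given: they have to be found in the camera images.
- vegbox: White open-topped vegetable box, fixed to the worktop, 190 mm (its x) by 290 mm (its y), 70 mm high, walls and floor 6 mm thick; inside it lie the leek, the potato and the onion. Origin: centre of its underside; x points from the front side (with the lid's handle, towards the robot) to the hinge side, z up. It may stand on the robot's left or right, turned by up to about 15 degrees.
- lid (a joint): Angle of the box's brown wooden lid (190 by 290 mm, 8 mm thick, about 0.4 kg): 0 is shut, it grows as the lid swings up and away from the robot, 1.57 is upright, 1.9 is the end stop, leaning back. The hinge turns freely: released well below upright the lid falls shut, past upright it falls back against the stop and stays.
- lid_hinge (a point): A point on the hinge axis, at the middle of the box's far top edge (70 mm up); the axis runs along the box's y. It turns with the lid.
- lid_bar (a point): Middle of the straight bar of the lid's handle: a dark steel loop in the plane of the lid that sticks out in front of the lid's front edge. The bar is round, 10 mm thick, 100 mm long, parallel to the box's y and to the hinge, 225 mm from the hinge axis and 35 mm out from the lid's edge, which leaves a clear gap of 30 mm by 90 mm in the loop for a finger. With the lid shut the bar is 75 mm above the worktop, with free space below it. It moves with the lid.
- leek: Trimmed leek, white at one end and green at the other, 150 mm long, 38 mm thick (faceted, so it hardly rolls), about 0.16 kg. Origin: middle of its underside as it first lies on the box floor; its x runs along the leek to the green end, z up. At the start it lies along the box's x near one side wall of the box (negative y).
- leek_root (a point): Centre of the leek's white end face, on its axis.
- leek_leaf (a point): Centre of the leek's green end face, on its axis.
- potato: Light brown potato, 80 mm long (its x), 54 to 57 mm wide and high, about 0.17 kg, flattened sides so it hardly rolls. Origin: middle of its underside; its x runs along its length, z up. At the start it lies roughly along the box's x in the other half of the box, with the onion just in front of or behind it.
- potato_mid (a point): Centre of the potato, 27 mm above its underside.
- onion: Red-brown onion, 56 mm across, 58 mm high with its neck, standing in the box; it stays in the box. Origin: centre of its underside.
- board: Light bamboo chopping board lying fixed on the worktop, 280 mm (its x) by 400 mm (its y), 18 mm thick. Origin: centre of its underside; z up. The plate, the jug and the butter dish stand on it, in places that vary, and leave one bare strip.
- plate: Small white plate standing loose on the board, 130 mm across, rim 14 mm high, its flat inner floor 5 mm above its underside and about 80 mm across. Origin: centre of its underside.
- jug: White milk jug with a teal rim and handle standing loose on the board, 128 mm high, 84 mm across the belly, the handle reaching 73 mm out from its axis towards its own y. Origin: centre of its underside.
- butter: Black round butter dish, 92 mm across, rim 14 mm high, with a yellow butter block on it up to 36 mm high, loose on the board. Origin: centre of its underside.
Things that resemble listed ones, but are neither listed nor needed, are in the scene too. Of the things shaped like the plate, the white one is meant.

How it is judged:
By the outcome, as a careful person would: the job done as asked, in the order asked, and still so for the second after the job is handed in, with the robot touching nothing.
It also fails if it takes over 72 s, if anything falls off the work surface, if the arm or the gripper's body presses on something with over 40 N, if the wrist force passes 120 N, or if a joint passes its speed limit or range.

### The arm

A 6-joint arm with a two-finger parallel gripper is mounted at the origin on the work surface. World frame = base frame: x ahead of the robot, y to its left, z up, the work surface at z = 0. Lengths are in mm, angles in rad, forces in N, time in s.
With the tool pointing down it reaches from about 350 to 775 mm from the base axis. Payload 7.3 kg.
Tool frame: the origin (TCP) lies at the very end of the fingers, on their centre line; the grasp point (between the pads) lies 19 mm behind it; z points along the fingers, y is the line along which they close (so a half turn about z gives the same grasp; the last joint's range is limited). The gripper opens to 92 mm and grips with 3 to 60 N. Pads are 19 mm wide; open, the fingers measure 130 mm over their backs; the gripper's body (75 mm by 190 mm) begins 47 mm behind the grasp point.
Start: joints at [1.044, 0.342, 1.524, -0, 1.275, -0.146], TCP at [195.11, 487.419, 226.741] pointing down, gripper open.
Joint ranges: [-2.53, 2.53], [-0.77, 2.02], [0.04, 2.7], [-1, 4.14], [0.28, 2.66], [-3.11, 3.11]. Speed limits (rad/s): [2.57, 2.57, 3.14, 3.14, 3.14, 3.14].

### API

Orientations are given as [roll, pitch, yaw] about the fixed x, y, z axes, in that order (R = Rz(yaw) Ry(pitch) Rx(roll)).
In Python, from plant import * gives the robot as it stands.
- The arm moves only by the tool arm_command, never from a script. Its arguments are lists of equal length, an entry for each row: "gripper": the finger opening in mm, from 0 to 91.8; "dp": the shift along the tool's x, y, z in units of 25 mm (1.0 is 25 mm), a list of three; "twist": the turn about the tool's z in units of 5 degrees (1.0 is 5 degrees). A call has exactly 5 rows; each row shifts and turns the commanded pose from where the row before left it, along the tool's axes as they then stand; what a row does not reach is not made up. A row lasts 1/8 s, in which the tool goes at most 62.5 mm and 10.7 degrees, less where a joint would pass 70% of its speed; a pose out of reach is approached as far as the arm can. A call is refused whole if a number of a shift passes 1 or a number of a turn 1, either way. A call with a gripper value outside its range is refused whole. The fingers move at their own pace and stop on an object; the grip force is fixed at half the most. Time passes only in rows, so rows that do not move let the fingers close, or fill a call up. It gives the time, the measured TCP pose, the force, the opening and the grip force at its end, in the units of the state.
- get_obs(): the state, without advancing time (a new reading comes with each control period).
- capture(name): name is "scene" or "side" or "wrist"; returns the picture (384x512x3 uint8, red, green, blue); there is no depth.
- get_calibration(name): a dict with "mtx" (3x3 intrinsics, pixels), "position" and "attitude" of the camera in the world; the wrist camera has in their place "mount" (4x4, takes a point from camera to tool coordinates, whose origin is the TCP and whose axes are the flange's). Camera axes: x right, y down, z forward; pixel columns grow to the right and rows downward; lengths in mm; the calibration is good to about 2 mm. A picture is of the moment at which its call begins: read the wrist's pose just before it. get_calibration takes no time and is no camera call.
- close_job(): hands the job in; it is judged then, once.
The state is a dict: "time": time; "joint_positions": joint angles; "dq": joint speeds; "tau": joint torques, N m; "tool_pos": TCP position; "tcp_rot": TCP orientation; "contact_force": force on the tool from outside, world axes, zero at the start; "moment": the same for the moment, N m; "grip_width": finger opening in mm; "finger_force": force on a finger pad.
Only numpy, scipy, OpenCV 4.12 (cv2) and the standard library are available. Lean on these libraries where they do the work, as an engineer would, in place of code of your own. Each camera call takes 0.05 s, during which the arm holds its last target. There are 200 camera calls.

## Working session

There is one attempt and no reset: what is moved stays moved. The work goes in short steps, Python scripts to look and compute and a tool call to move; the robot and the scene stay as the last step left them, time stands still between calls to the robot, and variables do not carry over. Pictures are saved under pics/ and viewed, at most 12 in all, crops included, and the job is handed in when it is done.

Besides the shell and the picture viewer there is one more tool, called by a JSON object that holds its "api" and its "payload". arm_command: Moves the arm, as the interface text tells. Its arguments: {"type":"object","properties":{"gripper":{"type":"array"},"dp":{"type":"array"},"twist":{"type":"array"}},"required":["gripper","dp","twist"]}

```bash
ls; mkdir -p pics; python3 - <<'E'
from plant import *
import cv2,numpy as np
for n in ("scene","side"):
    im=capture(n); cv2.imwrite(f"pics/{n}0.png",im[...,::-1]); print(n,get_calibration(n))
print(get_calibration("wrist")); o=get_obs(); print(o)
a=[cv2.imread(f"pics/{n}0.png") for n in("scene","side")]
E
```

```text
pics
scene {'mtx': array([[353.26239714,   0.        , 253.79373937],
       [  0.        , 353.26239714, 188.83136674],
       [  0.        ,   0.        ,   1.        ]]), 'position': array([1188.77302654,  -81.2606648 ,  805.99940987]), 'attitude': array([-2.44582352,  0.01496346,  1.43534018])}
side {'mtx': array([[422.97628049,   0.        , 249.54613302],
       [  0.        , 422.97628049, 196.97652211],
       [  0.        ,   0.        ,   1.        ]]), 'position': array([ -44.68634255, -581.83122569,  555.74272801]), 'attitude': array([-2.07501022, -0.00860565, -0.81997964])}
{'mtx': array([[335.45734237,   0.        , 257.77121191],
       [  0.        , 335.45734237, 192.73233909],
       [  0.        ,   0.        ,   1.        ]]), 'mount': array([[ 6.44850638e-04, -9.62343425e-01, -2.71835827e-01,
         7.27474384e+01],
       [ 9.99999768e-01,  5.61310258e-04,  3.85075265e-04,
        -4.96519266e-01],
       [-2.17990411e-04, -2.71836012e-01,  9.62343564e-01,
        -1.58292741e+02],
       [ 0.00000000e+00,  0.00000000e+00,  0.00000000e+00,
         1.00000000e+00]])}
{'time': 0.1, 'joint_positions': array([ 1.04402244e+00,  3.42687269e-01,  1.52490646e+00,  1.75020369e-08,
        1.27541565e+00, -1.45990639e-01]), 'dq': array([ 0.00029993, -0.00202164, -0.00399918, -0.00119292, -0.00172841,
        0.00056167]), 'tau': array([ 8.90084448e-04, -4.32005775e+01, -2.44693494e+01,  7.17866071e-02,
        5.26628585e-02, -8.57454302e-05]), 'tool_pos': array([194.90626625, 487.09074724, 226.10195044]), 'tcp_rot': array([-3.14019100e+00, -2.06111585e-04,  2.76080926e+00]), 'contact_force': array([ 0.36495084, -0.39284537, -0.5442693 ]), 'moment': array([-0.03132909, -0.0087207 ,  0.04091693]), 'finger_force': 0.0, 'grip_width': 91.8816923663002}
```

View pics/scene0.png

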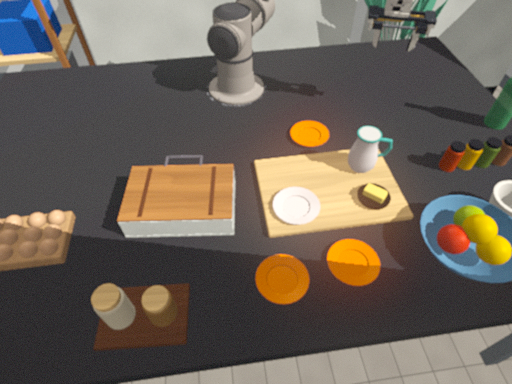

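View pics/side0.png

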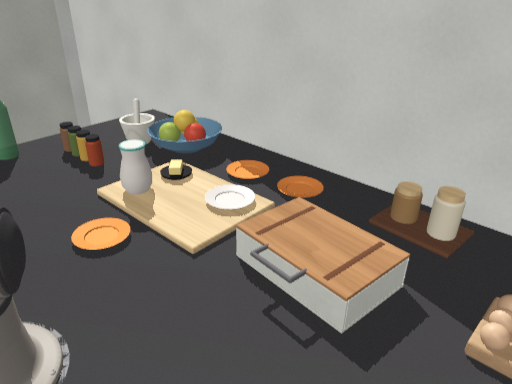

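The scene picture shows the box at about (180,200) with its handle at (184,158), on the robot's right. The board spans (254,158) to (410,218), with the white plate at (297,206), the jug at (365,150) and the butter at (374,195). The bare strip is near the robot, around (300,170). The side picture agrees, with the bar at (278,262).

```bash
cat > h.py <<'E'
import numpy as np,cv2
from scipy.spatial.transform import Rotation as R
from plant import *
def cam(n,o=None):
    c=get_calibration(n)
    if n!="wrist": return c["mtx"],R.from_euler("xyz",c["attitude"]).as_matrix(),np.array(c["position"])
    o=o or get_obs(); Rt=R.from_euler("xyz",o["tcp_rot"]).as_matrix(); m=c["mount"]
    return c["mtx"],Rt@m[:3,:3],np.array(o["tool_pos"])+Rt@m[:3,3]
def cast(C,px,z):
    K,Rm,p=C; px=np.atleast_2d(np.array(px,float))
    d=(Rm@np.linalg.inv(K)@np.c_[px,np.ones(len(px))].T).T
    return p+d*((z-p[2])/d[:,2])[:,None]
def proj(C,P):
    K,Rm,p=C; q=(K@Rm.T@(np.atleast_2d(P)-p).T).T
    return q[:,:2]/q[:,2:]
def tooldelta(v,o=None):
    o=o or get_obs(); return R.from_euler("xyz",o["tcp_rot"]).as_matrix().T@np.array(v)
def big(m,roi=None):
    m=m.astype(np.uint8)*255
    if roi: z=np.zeros_like(m);x0,y0,x1,y1=roi;z[y0:y1,x0:x1]=m[y0:y1,x0:x1];m=z
    c,_=cv2.findContours(m,cv2.RETR_EXTERNAL,cv2.CHAIN_APPROX_NONE)
    return max(c,key=cv2.contourArea)
def rect(C,c,z):
    P=cast(C,c[:,0,:],z)[:,:2].astype(np.float32); r=cv2.minAreaRect(P); return r
E
python3 - <<'E'
from h import *
for n,lr,br,pr in (("scene",(100,155,245,225),(248,145,415,240),(265,182,327,230)),("side",(230,195,410,290),(95,155,275,240),(200,183,260,215))):
    im=cv2.imread(f"pics/{n}0.png"); C=cam(n); hsv=cv2.cvtColor(im,cv2.COLOR_BGR2HSV)
    H,S,V=cv2.split(hsv)
    w=(S>50)&(V>60)&(H>4)&(H<28)
    c=big(w,lr); print(n,"lid",rect(C,c,78))
    c=cv2.convexHull(big(w,br)); print("board",rect(C,c,18), cast(C,cv2.approxPolyDP(c,6,True)[:,0],18)[:,:2].round().tolist())
    c=cv2.convexHull(big((S<40)&(V>120),pr)); print("plate",cv2.fitEllipse(c), cv2.minEnclosingCircle(cast(C,c[:,0],32)[:,:2].astype(np.float32)))
C=cam("scene");print("bar",cast(C,[(167,157),(202,156)],75),"jug",cast(C,[(362,171)],18),"butter",cast(C,[(374,196)],30))
C=cam("side");print("bar",cast(C,[(254,249),(303,275)],75),"butter",cast(C,[(176,172)],30))
E
```

```text
scene lid ((558.9710083007812, -210.75857543945312), (296.48382568359375, 199.2344512939453), 83.44850158691406)
board ((558.3997192382812, 208.67413330078125), (466.7965393066406, 354.87896728515625), 81.70777893066406) [[652.0, 431.0], [762.0, 377.0], [706.0, 13.0], [588.0, -28.0], [368.0, 3.0], [399.0, 331.0], [462.0, 411.0]]
plate ((295.8536376953125, 205.13087463378906), (37.09657669067383, 47.130069732666016), 97.79658508300781) ((618.716064453125, 101.67267608642578), 64.95903778076172)
side lid ((569.8267211914062, -176.1486358642578), (365.15106201171875, 257.72564697265625), 82.88803100585938)
board ((549.5787353515625, 167.24253845214844), (518.2160034179688, 299.2030029296875), 89.29013061523438) [[420.0, 413.0], [702.0, 402.0], [697.0, 21.0], [567.0, -92.0], [404.0, 78.0]]
plate ((229.65809631347656, 196.30099487304688), (24.78270721435547, 49.982139587402344), 87.57742309570312) ((622.7177734375, 105.59029388427734), 67.79769134521484)
bar [[ 424.44195902 -244.88435106   75.        ]
 [ 435.71371297 -142.95502548   75.        ]] jug [[513.78811031 328.1886427   18.        ]] butter [[620.48121978 323.74605455  30.        ]]
bar [[ 449.61453587 -137.96801291   75.        ]
 [ 452.09807822 -253.06185071   75.        ]] butter [[617.09723478 318.34193282  30.        ]]
```

{"api": "arm_command", "payload": {"gripper": [90,90,90,90,90], "dp": [[0,0,0],[0,0,0],[0,0,0],[0,0,0],[0,0,0]], "twist": [1,1,1,1,1]}}

```text
time: 0.72
tool_pos: [195.0, 487.2, 226.3]
tcp_rot: [-3.141, 0.0, 2.322]
contact_force: [-0.1, -0.6, 0.4]
grip_width: 89.9
finger_force: 0.0
```

{"api": "arm_command", "payload": {"gripper": [22,22,22,22,22], "dp": [[0,0,0],[0,0,0],[0,0,0],[0,0,0],[0,0,0]], "twist": [1,1,1,1,1]}}

```text
time: 1.35
tool_pos: [195.0, 487.2, 226.3]
tcp_rot: [-3.141, 0.001, 1.885]
contact_force: [-0.2, 0.1, -1.5]
grip_width: 44.5
finger_force: 0.0
```

{"api": "arm_command", "payload": {"gripper": [22,22,22,22,22], "dp": [[0,0,0],[0,0,0],[0,0,0],[0,0,0],[0,0,0]], "twist": [1,1,1,1,1]}}

```text
time: 1.98
tool_pos: [195.0, 487.2, 226.3]
tcp_rot: [-3.141, 0.001, 1.449]
contact_force: [-0.5, -0.2, -0.3]
grip_width: 21.7
finger_force: 0.0
```

{"api": "arm_command", "payload": {"gripper": [22,22,22,22,22], "dp": [[-1,1,0],[-1,1,0],[-1,1,0],[-1,1,0],[-1,1,0]], "twist": [0,0,0,0,0]}}

```text
time: 2.6
tool_pos: [304.8, 347.4, 226.5]
tcp_rot: [-3.141, 0.0, 1.452]
contact_force: [1.2, -0.1, 0.3]
grip_width: 22.2
finger_force: 0.0
```

{"api": "arm_command", "payload": {"gripper": [22,22,22,22,22], "dp": [[-1,1,0],[-1,1,0],[-1,1,0],[-1,1,0],[-1,1,0]], "twist": [0,0,0,0,0]}}

```text
time: 3.22
tool_pos: [414.1, 208.5, 226.5]
tcp_rot: [-3.141, 0.0, 1.452]
contact_force: [0.8, -0.2, 0.4]
grip_width: 22.1
finger_force: 0.0
```

{"api": "arm_command", "payload": {"gripper": [22,22,22,22,22], "dp": [[-1,1,0],[-1,1,0],[-1,0.4,0],[-1,0,0],[-1,0,0]], "twist": [0,0,0,0,0]}}

```text
time: 3.85
tool_pos: [458.1, 77.4, 226.3]
tcp_rot: [-3.141, 0.0, 1.452]
contact_force: [-0.3, -0.2, -0.1]
grip_width: 22.1
finger_force: 0.0
```

{"api": "arm_command", "payload": {"gripper": [22,22,22,22,22], "dp": [[-1,0,0],[-1,0,0],[-1,0,0],[-1,0,0],[-1,0,0]], "twist": [0,0,0,0,0]}}

```text
time: 4.47
tool_pos: [443.2, -46.6, 226.4]
tcp_rot: [-3.141, -0.0, 1.452]
contact_force: [0.0, -0.0, 1.7]
grip_width: 22.3
finger_force: 0.0
```

{"api": "arm_command", "payload": {"gripper": [22,22,22,22,22], "dp": [[-1,0,0.5],[-1,0,0.5],[-1,0,0.5],[-0.5,0,0.2],[0,0,0]], "twist": [0,0,0,0,0]}}

```text
time: 5.1
tool_pos: [433.0, -133.0, 183.9]
tcp_rot: [-3.141, -0.001, 1.45]
contact_force: [0.6, -0.4, 0.1]
grip_width: 22.2
finger_force: 0.0
```

```bash
python3 - <<'E'
from h import *
o=get_obs(); im=capture("wrist"); cv2.imwrite("pics/w1.png",im[...,::-1]); np.save("w1.npy",[*o["tool_pos"],*o["tcp_rot"]]); print(o["tool_pos"],o["tcp_rot"],o["time"])
print(proj(cam("wrist",o),[[430,-196,75],[435,-146,75],[424,-246,75]]))
E
```

```text
[ 432.97588262 -132.97136627  183.93995205] [-3.14082280e+00 -5.72669405e-04  1.45042819e+00] 5.1
[[262.65980654 258.86239864]
 [261.69111614 204.19268417]
 [262.45929774 308.8114647 ]]
```

View pics/w1.png

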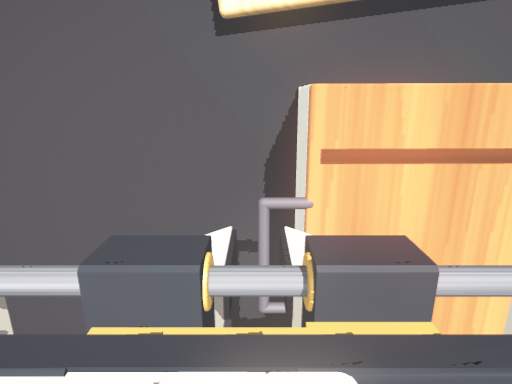

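The wrist view shows the steel bar vertical at column 266, from row 200 to 312, within 4 px of the prediction and square to the fingers.

```bash
python3 - <<'E'
from h import *
o=get_obs(); C=cam("wrist",o)
P=cast(C,[(266,203),(266,308),(304,88)],75);print(P)
m=(P[0]+P[1])/2; print(m, tooldelta(m-o["tool_pos"])/25)
E
```

```text
[[ 438.9922527  -145.06325087   75.        ]
 [ 427.67625767 -245.36162309   75.        ]
 [ 478.03330515  -57.27309464   75.        ]]
[ 433.33425518 -195.21243698   75.        ] [-2.49153978  0.30513393  4.37081875]
```

{"api": "arm_command", "payload": {"gripper": [22,22,22,22,22], "dp": [[-1,0.3,0],[-1,0,0.5],[-0.5,0,1],[0,0,1],[0,0,0]], "twist": [0,0,0,0,0]}}

```text
time: 5.78
tool_pos: [432.6, -194.4, 120.8]
tcp_rot: [-3.139, -0.002, 1.452]
contact_force: [-0.4, 0.4, -0.0]
grip_width: 21.9
finger_force: 0.0
```

```bash
python3 - <<'E'
from h import *
o=get_obs(); im=capture("wrist"); cv2.imwrite("pics/w2.png",im[...,::-1]); print(o["tool_pos"],o["tcp_rot"])
E
```

```text
[ 432.60311569 -194.42391966  120.84796411] [-3.13883951e+00 -1.75923055e-03  1.45244759e+00]
```

View pics/w2.png

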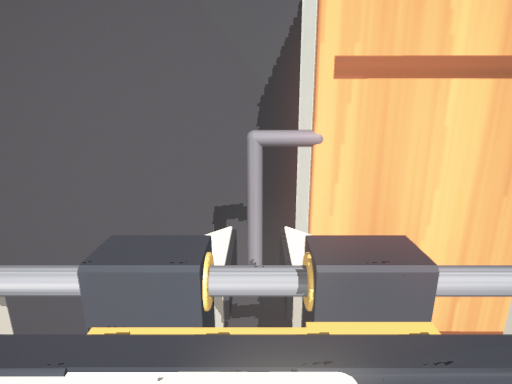

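The bar is at column 256, midway between the fingertips (about 235 and 285), so I go down and grip.

{"api": "arm_command", "payload": {"gripper": [22,22,22,22,22], "dp": [[0,0,0.8],[0,0,0.8],[0,0,0.6],[0,0,0.35],[0,0,0]], "twist": [0,0,0,0,0]}}

```text
time: 6.45
tool_pos: [433.6, -195.5, 58.4]
tcp_rot: [3.141, 0.0, 1.452]
contact_force: [-0.2, 0.5, -0.1]
grip_width: 22.5
finger_force: 0.0
```

{"api": "arm_command", "payload": {"gripper": [8,5,2,0,0], "dp": [[0,0,0],[0,0,0],[0,0,0],[0,0,0],[0,0,0]], "twist": [0,0,0,0,0]}}

```text
time: 7.08
tool_pos: [430.2, -195.2, 58.4]
tcp_rot: [-3.136, -0.001, 1.453]
contact_force: [-13.2, -1.6, 8.2]
grip_width: 8.8
finger_force: 30.0
```

```bash
python3 - <<'E'
import numpy as np
r=225; a0=5/225
th=np.linspace(0,1.80,21)+a0
y=-r*np.cos(th); z=-r*np.sin(th)
for k,(a,b) in enumerate(zip(np.diff(y)/25,np.diff(z)/25)): print(k,round(th[k+1],2),round(a,2),round(b,2))
E
```

```text
0 0.11 0.05 -0.81
1 0.2 0.13 -0.8
2 0.29 0.2 -0.79
3 0.38 0.27 -0.76
4 0.47 0.34 -0.74
5 0.56 0.4 -0.7
6 0.65 0.46 -0.66
7 0.74 0.52 -0.62
8 0.83 0.57 -0.57
9 0.92 0.62 -0.52
10 1.01 0.67 -0.46
11 1.1 0.71 -0.4
12 1.19 0.74 -0.33
13 1.28 0.77 -0.27
14 1.37 0.79 -0.2
15 1.46 0.8 -0.12
16 1.55 0.81 -0.05
17 1.64 0.81 0.02
18 1.73 0.8 0.09
19 1.82 0.79 0.17
```

{"api": "arm_command", "payload": {"gripper": [0,0,0,0,0], "dp": [[0,-0.08,-0.81],[0,0.13,-0.8],[0,0.2,-0.79],[0,0.27,-0.76],[0,0.34,-0.74]], "twist": [0,0,0,0,0]}}

```text
time: 7.7
tool_pos: [453.5, -198.1, 156.2]
tcp_rot: [-3.139, -0.0, 1.452]
contact_force: [-1.8, -1.8, -2.2]
grip_width: 9.1
finger_force: 30.0
```

{"api": "arm_command", "payload": {"gripper": [0,0,0,0,0], "dp": [[0,0.4,-0.7],[0,0.46,-0.66],[0,0.52,-0.62],[0,0.57,-0.57],[0,0.62,-0.52]], "twist": [0,0,0,0,0]}}

```text
time: 8.32
tool_pos: [515.9, -205.5, 234.5]
tcp_rot: [-3.137, 0.0, 1.452]
contact_force: [-9.1, 1.5, 8.0]
grip_width: 8.8
finger_force: 30.0
```

{"api": "arm_command", "payload": {"gripper": [0,0,0,0,0], "dp": [[0,0.67,-0.46],[0,0.71,-0.4],[0,0.74,-0.33],[0,0.77,-0.27],[0,0.79,-0.2]], "twist": [0,0,0,0,0]}}

```text
time: 8.95
tool_pos: [609.9, -216.6, 275.8]
tcp_rot: [3.14, 0.0, 1.452]
contact_force: [-0.4, 0.5, 0.1]
grip_width: 8.7
finger_force: 30.0
```

{"api": "arm_command", "payload": {"gripper": [0,0,0,0,0], "dp": [[0,0.8,-0.12],[0,0.81,-0.05],[0,0.81,0.02],[0,0.8,0.09],[0,0.79,0.17]], "twist": [0,0,0,0,0]}}

```text
time: 9.57
tool_pos: [709.5, -228.5, 271.5]
tcp_rot: [-3.141, -0.0, 1.452]
contact_force: [-0.5, 0.1, 0.6]
grip_width: 8.8
finger_force: 30.0
```

{"api": "arm_command", "payload": {"gripper": [0,0,15,40,60], "dp": [[0,0,0],[0,0,0],[0,0,0],[0,0,0],[0,0,0]], "twist": [0,0,0,0,0]}}

```text
time: 10.2
tool_pos: [709.0, -228.8, 271.2]
tcp_rot: [3.142, 0.0, 1.452]
contact_force: [1.0, -0.5, 0.1]
grip_width: 30.6
finger_force: 0.2
```

{"api": "arm_command", "payload": {"gripper": [60,60,60,60,60], "dp": [[0,0,-0.5],[0,0,-0.7],[0,0,-0.8],[0,-0.3,-0.4],[0,-1,0]], "twist": [0,0,0,0,0]}}

```text
time: 10.82
tool_pos: [677.1, -225.0, 331.0]
tcp_rot: [3.14, 0.0, 1.452]
contact_force: [0.4, 0.1, -0.4]
grip_width: 60.0
finger_force: 0.0
```

{"api": "arm_command", "payload": {"gripper": [60,60,60,60,60], "dp": [[0,-1,0],[0,-1,0],[0,-1,0],[0,-1,0],[0,-1,0]], "twist": [0,0,0,0,0]}}

```text
time: 11.45
tool_pos: [551.3, -209.7, 331.3]
tcp_rot: [3.141, 0.0, 1.452]
contact_force: [0.4, 0.1, 0.6]
grip_width: 60.3
finger_force: 0.0
```

```bash
python3 - <<'E'
from h import *
o=get_obs(); print(o["tool_pos"],o["contact_force"])
a=[capture(n)[...,::-1] for n in("scene","wrist")]
cv2.imwrite("pics/s3.png",a[0]);cv2.imwrite("pics/w3.png",a[1])
cv2.imwrite("pics/c3.png",np.hstack([a[0][80:330,80:420],a[1][:250]])[:, :800])
E
```

```text
[ 551.2930918  -209.68683678  331.30067942] [0.3946489  0.10515287 0.60736603]
```

View pics/c3.png

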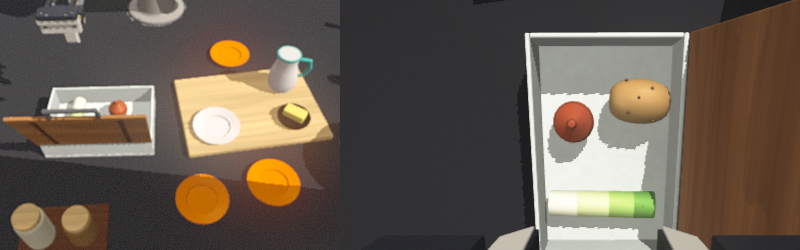

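The lid is open and leaning back. In the wrist view the potato is at about (300,101), the onion at (234,122), and the leek runs from (206,204) with its white root towards the robot to (315,204) with its green end by the hinge.

```bash
python3 - <<'E'
from h import *
im=cv2.imread("pics/w3.png"); C=cam("wrist"); o=get_obs()
H,S,V=cv2.split(cv2.cvtColor(im,cv2.COLOR_BGR2HSV))
c=big((S>70)&(H>8)&(H<22)&(V>80),(262,65,338,135)); print("potato",cv2.boundingRect(c),cv2.contourArea(c))
P=cast(C,c[:,0],33); r=cv2.minAreaRect(P[:,:2].astype(np.float32)); print(r)
c=big((S>120)&((H<8)|(H>172))&(V>60),(205,90,262,150)); P=cast(C,c[:,0],34); print("onion",cv2.minEnclosingCircle(P[:,:2].astype(np.float32)))
c=big((S>35)&(H>22)&(H<80)&(V>60),(190,180,330,230)); print(cv2.boundingRect(c)); P=cast(C,c[:,0],25); print("leek green",cv2.minAreaRect(P[:,:2].astype(np.float32)))
print("leek ends",cast(C,[(208,204),(314,204)],25))
print("walls top",cast(C,[(190,35),(343,35)],70))
# box-frame
e=np.array([np.cos(-.115),np.sin(-.115)]); b=np.array([559,-211.])
n=np.array([-e[1],e[0]])
for q in (r[0],cast(C,[(261,204)],25)[0,:2]): d=np.array(q)-b; print("boxframe",d@e,d@n)
# board
im=cv2.imread("pics/scene0.png"); C=cam("scene")
print("board",cast(C,[(254,158),(378,150),(410,216),(268,231)],18).round(), "ring")
E
```

```text
potato (269, 78, 62, 46) 2227.5
((614.0892944335938, -147.76449584960938), (56.14641571044922, 80.12232208251953), 78.50959014892578)
onion ((523.88037109375, -163.8511505126953), 26.421993255615234)
(210, 191, 106, 27)
leek green ((549.1964721679688, -286.0530700683594), (39.71389389038086, 153.80886840820312), 83.15038299560547)
leek ends [[ 470.50198302 -276.38751959   25.        ]
 [ 623.70440646 -294.78213286   25.        ]]
walls top [[490.92922496 -59.12083583  70.        ]
 [665.63483926 -79.99146859  70.        ]]
boxframe 47.46935307172108 69.13913410867637
boxframe -3.2756112732760467 -75.45722556960618
board [[410.  14.  18.]
 [434. 408.  18.]
 [692. 402.  18.]
 [684.  13.  18.]] ring
```

{"api": "arm_command", "payload": {"gripper": [80,80,80,80,80], "dp": [[0,0,0],[0,0,0],[0,0,0],[0,0,0],[0,0,0]], "twist": [-1,-1,-1,-1,-1]}}

```text
time: 12.18
tool_pos: [553.3, -210.0, 330.9]
tcp_rot: [3.141, 0.0, 1.891]
contact_force: [-0.3, -0.0, -0.3]
grip_width: 80.0
finger_force: 0.0
```

{"api": "arm_command", "payload": {"gripper": [80,80,80,80,80], "dp": [[0,0,0],[0,0,0],[0,0,0],[0,0,0],[0,0,0]], "twist": [-1,-1,-1,-1,-1]}}

```text
time: 12.8
tool_pos: [553.3, -210.0, 330.9]
tcp_rot: [3.141, 0.0, 2.327]
contact_force: [0.9, -0.5, 0.8]
grip_width: 79.6
finger_force: 0.0
```

{"api": "arm_command", "payload": {"gripper": [80,80,80,80,80], "dp": [[0,0,0],[0,0,0],[0,0,0],[0,0,0],[0,0,0]], "twist": [-1,-1,-1,-1,-1]}}

```text
time: 13.42
tool_pos: [553.3, -210.0, 330.9]
tcp_rot: [3.141, 0.0, 2.764]
contact_force: [0.2, 0.1, -0.0]
grip_width: 80.1
finger_force: 0.0
```

{"api": "arm_command", "payload": {"gripper": [80,80,80,80,80], "dp": [[0,0,0],[0,0,0],[-0.9,0.9,0.9],[-0.9,1,1],[-0.16,1,1]], "twist": [-1,-1,0,0,0]}}

```text
time: 14.05
tool_pos: [617.2, -148.5, 257.0]
tcp_rot: [3.141, 0.0, 2.935]
contact_force: [-1.2, 0.6, -0.9]
grip_width: 80.0
finger_force: 0.0
```

{"api": "arm_command", "payload": {"gripper": [80,80,80,80,80], "dp": [[0,0,1],[0,0,1],[0,0,1],[0,0,0.8],[0,0,0]], "twist": [0,0,0,0,0]}}

```text
time: 14.68
tool_pos: [615.2, -148.7, 161.7]
tcp_rot: [3.141, -0.003, 2.935]
contact_force: [0.0, 0.0, -0.4]
grip_width: 80.1
finger_force: 0.0
```

```bash
python3 - <<'E'
from h import *
o=get_obs(); im=capture("wrist")[...,::-1].copy(); cv2.imwrite("pics/w4.png",im); C=cam("wrist",o); print(o["tool_pos"],o["tcp_rot"])
print(proj(C,[[614,-148,33],[524,-164,34]]))
H,S,V=cv2.split(cv2.cvtColor(im,cv2.COLOR_BGR2HSV))
c=big((S>70)&(H>8)&(H<22)&(V>80)); print(cv2.boundingRect(c),cv2.contourArea(c))
r=rect(C,c,33); print(r, tooldelta(np.array([*r[0],18])-o["tool_pos"])/25)
E
```

```text
[ 615.15827688 -148.66530672  161.69219281] [ 3.14090102 -0.00341912  2.93537222]
[[258.66376171 182.83615243]
 [216.76477272  81.51744287]]
(419, 0, 93, 226) 14645.0
((592.9341430664062, 35.27593231201172), (69.99906921386719, 189.5221710205078), 89.68839263916016) [2.37169388 7.01796008 5.75191141]
```

View pics/w4.png

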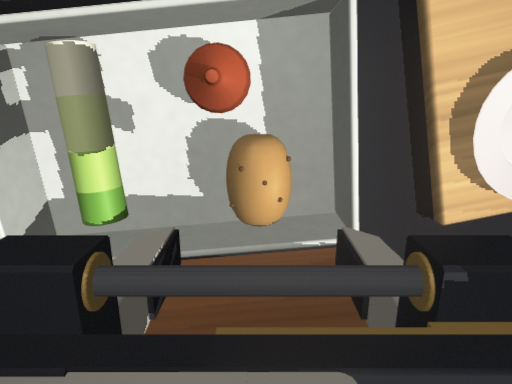

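The potato is at (259,180) against a prediction of (259,183), midway between the open fingers. I descend and grip.

{"api": "arm_command", "payload": {"gripper": [80,80,80,80,80], "dp": [[0,0,1],[0,0,1],[0,0,1],[0,0,1],[0,0,0.9]], "twist": [0,0,0,0,0]}}

```text
time: 15.35
tool_pos: [616.8, -149.4, 41.6]
tcp_rot: [-3.141, 0.003, 2.935]
contact_force: [0.6, -0.0, 0.4]
grip_width: 79.9
finger_force: 0.0
```

{"api": "arm_command", "payload": {"gripper": [80,80,60,50,40], "dp": [[0,0,0.6],[0,0,0.25],[0,0,0],[0,0,0],[0,0,0]], "twist": [0,0,0,0,0]}}

```text
time: 15.98
tool_pos: [616.1, -149.2, 20.5]
tcp_rot: [-3.142, 0.001, 2.935]
contact_force: [0.4, 1.5, 0.2]
grip_width: 54.6
finger_force: 0.4
```

{"api": "arm_command", "payload": {"gripper": [40,40,40,40,40], "dp": [[0,0,0],[0,0,0],[0,0,0],[0,0,-0.2],[0,0,-0.4]], "twist": [0,0,0,0,0]}}

```text
time: 16.6
tool_pos: [614.9, -148.9, 34.2]
tcp_rot: [3.141, -0.002, 2.935]
contact_force: [-0.5, -0.4, -1.3]
grip_width: 53.8
finger_force: 29.9
```

{"api": "arm_command", "payload": {"gripper": [40,40,40,40,40], "dp": [[0,0,-0.8],[0,0,-1],[0,0,-1],[0,0,-1],[0,0,-1]], "twist": [0,0,0,0,0]}}

```text
time: 17.23
tool_pos: [615.4, -149.0, 155.8]
tcp_rot: [3.142, -0.0, 2.935]
contact_force: [0.2, 0.1, -1.6]
grip_width: 53.5
finger_force: 29.9
```

{"api": "arm_command", "payload": {"gripper": [40,40,40,40,40], "dp": [[0.19,0.99,0],[0.19,0.99,0],[0.19,0.99,0],[0.19,0.99,0],[0.19,0.99,0]], "twist": [0,0,0,0,0]}}

```text
time: 17.85
tool_pos: [617.5, -22.3, 155.0]
tcp_rot: [3.142, -0.0, 2.935]
contact_force: [-0.2, 0.2, -2.1]
grip_width: 53.8
finger_force: 29.9
```

{"api": "arm_command", "payload": {"gripper": [40,40,40,40,40], "dp": [[0.19,0.99,0],[0.19,0.99,0],[0.19,0.99,0],[0.19,0.99,0],[0,0,0]], "twist": [0,0,0,0,0]}}

```text
time: 18.48
tool_pos: [619.1, 79.4, 154.9]
tcp_rot: [3.141, -0.0, 2.938]
contact_force: [-0.1, -0.2, -1.5]
grip_width: 53.7
finger_force: 29.9
```

```bash
python3 - <<'E'
from h import *
o=get_obs(); im=capture("wrist")[...,::-1].copy(); cv2.imwrite("pics/w5.png",im); C=cam("wrist",o); print(o["tool_pos"],o["tcp_rot"],o["grip_width"])
t=np.linspace(0,2*np.pi,12)
print(proj(C,[[620,103,32]]))
E
```

```text
[619.14195012  79.36186572 154.94810818] [ 3.14130346e+00 -1.90585267e-04  2.93781151e+00] 53.700911486829554
[[285.30364893 180.99714298]]
```

View pics/w5.png

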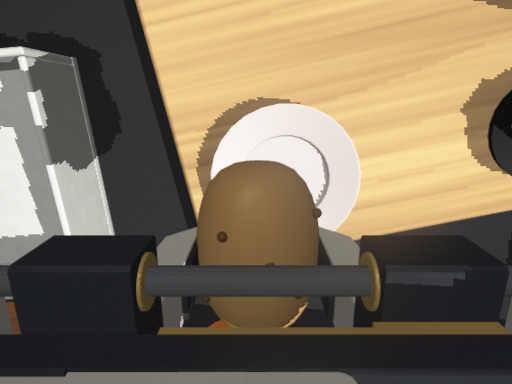

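The plate spans columns 211–360 with its top edge at row 104, so its centre is at (285,178). That agrees with the prediction (285,181). I move over it and lower.

{"api": "arm_command", "payload": {"gripper": [40,40,40,40,40], "dp": [[0.11,0.92,0.4],[0,0,1],[0,0,1],[0,0,1],[0,0,0.7]], "twist": [0,0,0,0,0]}}

```text
time: 19.15
tool_pos: [620.9, 100.9, 50.5]
tcp_rot: [-3.141, -0.002, 2.935]
contact_force: [-0.6, -0.1, -2.0]
grip_width: 53.7
finger_force: 29.9
```

{"api": "arm_command", "payload": {"gripper": [40,40,40,40,40], "dp": [[0,0,0.25],[0,0,0.13],[0,0,0.08],[0,0,0.04],[0,0,0]], "twist": [0,0,0,0,0]}}

```text
time: 19.77
tool_pos: [621.6, 100.8, 40.1]
tcp_rot: [3.141, 0.001, 2.935]
contact_force: [0.2, 0.0, -1.6]
grip_width: 53.6
finger_force: 29.9
```

{"api": "arm_command", "payload": {"gripper": [40,40,40,40,40], "dp": [[0,0.06,0.04],[0,0,0.04],[0,0,0.04],[0,0,0],[0,0,0]], "twist": [0,0,0,0,0]}}

```text
time: 20.4
tool_pos: [621.8, 102.4, 37.5]
tcp_rot: [3.141, 0.0, 2.935]
contact_force: [-1.9, 0.8, 5.3]
grip_width: 53.9
finger_force: 29.9
```

Contact is felt at z = 37.5, as expected. I release and rise.

{"api": "arm_command", "payload": {"gripper": [56,59,63,66,66], "dp": [[0,0,-0.04],[0,0,0],[0,0,0],[0,0,0],[0,0,-0.3]], "twist": [0,0,0,0,0]}}

```text
time: 21.02
tool_pos: [621.3, 102.3, 44.8]
tcp_rot: [-3.141, -0.001, 2.935]
contact_force: [0.4, 0.5, -0.1]
grip_width: 65.9
finger_force: 0.0
```

{"api": "arm_command", "payload": {"gripper": [66,66,66,66,66], "dp": [[0,0,-0.8],[0,0,-1],[0,0,-1],[0,0,-1],[0,0,-1]], "twist": [0,0,0,0,0]}}

```text
time: 21.65
tool_pos: [621.8, 102.3, 166.7]
tcp_rot: [3.141, 0.001, 2.935]
contact_force: [0.4, 0.1, -0.7]
grip_width: 65.7
finger_force: 0.0
```

```bash
python3 - <<'E'
from h import *
o=get_obs(); im=capture("scene")[...,::-1].copy(); cv2.imwrite("pics/s6.png",im)
w=capture("wrist")[...,::-1]; cv2.imwrite("pics/c6.png",np.hstack([im[130:300,100:420],w[60:230,100:400]]))
print(o["tool_pos"],o["tcp_rot"])
# leek target: centre (549,-286), across-axis dir 83.15deg -> yaw 173.15
yaw=173.15; a=np.radians(yaw)
ex=np.array([np.cos(a),np.sin(a)]); ey=np.array([np.sin(a),-np.cos(a)])
d=np.array([548,-285.8])-o["tool_pos"][:2]; print("twist",(np.degrees(o["tcp_rot"][2])-yaw)/5,"then dp",d@ex/25,d@ey/25)
d5=tooldelta([*d,0]); print("without twist",d5/25)
E
```

```text
[621.77388541 102.27612634 166.71039909] [3.14135549e+00 6.66171028e-04 2.93535212e+00]
twist -0.9933424477872791 then dp 1.0784503625432784 -15.764200278510982
without twist [ -0.28963439 -15.79837154  -0.02518629]
```

View pics/c6.png

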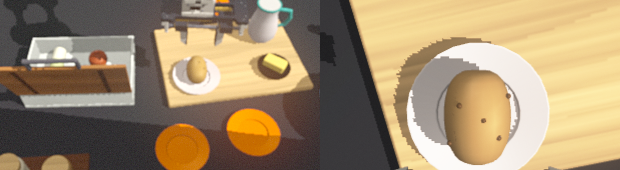

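The potato lies centred on the plate, at about (477,118) in the crop, and the plate hasn't moved. Next is the leek.

{"api": "arm_command", "payload": {"gripper": [60,60,60,60,60], "dp": [[0,0,0],[0,-1,0],[0,-1,0],[0,-1,0],[0,-1,0]], "twist": [-1,0,0,0,0]}}

```text
time: 22.38
tool_pos: [609.3, 2.3, 164.2]
tcp_rot: [3.142, -0.001, 3.023]
contact_force: [0.6, -0.5, 0.8]
grip_width: 60.3
finger_force: 0.0
```

{"api": "arm_command", "payload": {"gripper": [60,60,60,60,60], "dp": [[0,-1,0],[0,-1,0],[0,-1,0],[0,-1,0],[0,-1,0]], "twist": [0,0,0,0,0]}}

```text
time: 23.0
tool_pos: [594.5, -121.8, 164.1]
tcp_rot: [3.141, -0.001, 3.023]
contact_force: [0.8, 0.4, 0.1]
grip_width: 59.9
finger_force: 0.0
```

{"api": "arm_command", "payload": {"gripper": [60,60,60,60,60], "dp": [[0.2,-1,0],[0.2,-1,0],[0.2,-1,0],[0.2,-1,0],[0.2,-1,0]], "twist": [0,0,0,0,0]}}

```text
time: 23.62
tool_pos: [554.7, -242.8, 164.1]
tcp_rot: [3.141, -0.001, 3.023]
contact_force: [-0.4, 0.6, 0.0]
grip_width: 60.1
finger_force: 0.0
```

{"api": "arm_command", "payload": {"gripper": [60,60,60,60,60], "dp": [[0,-1,0],[0,-0.76,0],[0,0,0],[0,0,0],[0,0,0]], "twist": [0,0,0,0,0]}}

```text
time: 24.25
tool_pos: [550.4, -285.0, 165.2]
tcp_rot: [3.141, -0.0, 3.024]
contact_force: [0.4, 0.6, -0.3]
grip_width: 60.0
finger_force: 0.0
```

```bash
python3 - <<'E'
from h import *
o=get_obs(); im=capture("wrist")[...,::-1].copy(); cv2.imwrite("pics/w7.png",im); C=cam("wrist",o); print(o["tool_pos"],o["tcp_rot"])
H,S,V=cv2.split(cv2.cvtColor(im,cv2.COLOR_BGR2HSV))
c=big((S>60)&(H>25)&(H<80)&(V>50)); r=rect(C,c,25); print(cv2.boundingRect(c),r); print(proj(C,[[471,-276.5,25],[547,-285.6,25],[624,-295,25]]))
E
```

```text
[ 550.42149469 -285.04278423  165.21148391] [ 3.14123122e+00 -3.95542736e-05  3.02367145e+00]
(237, 138, 43, 123) ((570.9205322265625, -287.816650390625), (38.889732360839844, 118.48736572265625), 82.31643676757812)
[[257.34025093  89.43174918]
 [257.2106925  177.15786062]
 [256.9127319  254.68172647]]
```

View pics/w7.png

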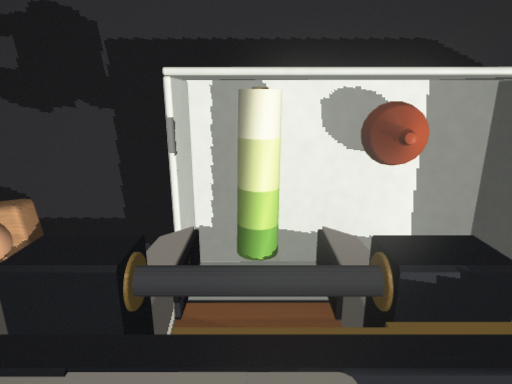

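The leek is at column 258, rows 90–252, centred between the fingers. I descend and grip it.

{"api": "arm_command", "payload": {"gripper": [60,60,60,60,60], "dp": [[0.1,0,1],[0,0,1],[0,0,1],[0,0,1],[0,0,1]], "twist": [0,0,0,0,0]}}

```text
time: 24.92
tool_pos: [548.0, -285.1, 39.6]
tcp_rot: [-3.142, 0.0, 3.023]
contact_force: [0.6, -0.9, -0.5]
grip_width: 60.2
finger_force: 0.0
```

{"api": "arm_command", "payload": {"gripper": [60,60,60,40,30], "dp": [[0,0,0.7],[0,0,0.3],[0,0,0],[0,0,0],[0,0,0]], "twist": [0,0,0,0,0]}}

```text
time: 25.55
tool_pos: [548.1, -285.9, 16.1]
tcp_rot: [-3.141, 0.001, 3.023]
contact_force: [-0.7, -1.2, -0.8]
grip_width: 44.7
finger_force: 0.0
```

{"api": "arm_command", "payload": {"gripper": [25,25,25,25,25], "dp": [[0,0,0],[0,0,0],[0,0,0],[0,0,-0.2],[0,0,-0.4]], "twist": [0,0,0,0,0]}}

```text
time: 26.18
tool_pos: [547.2, -285.4, 29.8]
tcp_rot: [3.141, -0.002, 3.023]
contact_force: [-0.0, -0.3, -1.4]
grip_width: 38.0
finger_force: 29.9
```

{"api": "arm_command", "payload": {"gripper": [25,25,25,25,25], "dp": [[0,0,-0.8],[0,0,-1],[0,0,-1],[0,0,-1],[0,0,-1]], "twist": [0,0,0,0,0]}}

```text
time: 26.8
tool_pos: [547.5, -285.6, 151.4]
tcp_rot: [3.142, 0.0, 3.023]
contact_force: [1.5, -0.2, -0.9]
grip_width: 37.4
finger_force: 29.9
```

{"api": "arm_command", "payload": {"gripper": [25,25,25,25,25], "dp": [[0.3,1,-0.3],[0.3,1,0],[0.3,1,0],[0.3,1,0],[0.3,1,0]], "twist": [0,0,0,0,0]}}

```text
time: 27.42
tool_pos: [525.0, -156.3, 158.1]
tcp_rot: [-3.142, 0.0, 3.023]
contact_force: [0.1, 0.4, -1.5]
grip_width: 37.7
finger_force: 29.9
```

{"api": "arm_command", "payload": {"gripper": [25,25,25,25,25], "dp": [[0.3,1,0],[0.3,1,0],[0.3,1,0],[0.3,1,0],[0.3,1,0]], "twist": [0,0,0,0,0]}}

```text
time: 28.05
tool_pos: [502.7, -27.8, 158.2]
tcp_rot: [-3.142, 0.0, 3.023]
contact_force: [0.1, -0.9, -1.0]
grip_width: 37.7
finger_force: 29.9
```

{"api": "arm_command", "payload": {"gripper": [25,25,25,25,25], "dp": [[0.4,1,0],[0.4,1,0],[0.4,1,0],[0.4,1,0],[0.4,1,0]], "twist": [0,0,0,0,0]}}

```text
time: 28.68
tool_pos: [467.8, 102.3, 158.2]
tcp_rot: [3.142, 0.0, 3.023]
contact_force: [-0.2, 0.4, -1.2]
grip_width: 37.8
finger_force: 29.9
```

{"api": "arm_command", "payload": {"gripper": [25,25,25,25,25], "dp": [[0,1,0],[0,0,0],[0,0,0],[0,0,0],[0,0,0]], "twist": [0,1,1,1,1]}}

```text
time: 29.3
tool_pos: [471.0, 126.3, 158.2]
tcp_rot: [3.141, 0.0, 2.671]
contact_force: [-0.6, -0.1, -2.1]
grip_width: 37.7
finger_force: 29.9
```

{"api": "arm_command", "payload": {"gripper": [25,25,25,25,25], "dp": [[0,0,0],[0,0,0],[0,0,0],[0,0,0],[0,0,0]], "twist": [1,1,1,1,1]}}

```text
time: 29.92
tool_pos: [471.0, 126.3, 158.1]
tcp_rot: [3.141, 0.0, 2.234]
contact_force: [-0.4, -0.1, -1.6]
grip_width: 37.6
finger_force: 29.9
```

{"api": "arm_command", "payload": {"gripper": [25,25,25,25,25], "dp": [[0,0,0],[0,0,0],[0,0,0],[0,0,0],[0,0,0]], "twist": [1,1,1,1,1]}}

```text
time: 30.55
tool_pos: [471.0, 126.3, 158.1]
tcp_rot: [3.141, 0.0, 1.798]
contact_force: [-0.1, 0.6, -1.7]
grip_width: 37.6
finger_force: 29.9
```

{"api": "arm_command", "payload": {"gripper": [25,25,25,25,25], "dp": [[0,0,0],[0,0,0],[0,0,0],[0,0,0],[0,0,0]], "twist": [1,1,1,0,0]}}

```text
time: 31.18
tool_pos: [471.0, 126.3, 157.9]
tcp_rot: [3.141, -0.0, 1.541]
contact_force: [0.0, -1.2, -1.4]
grip_width: 37.7
finger_force: 29.9
```

```bash
python3 - <<'E'
from h import *
o=get_obs(); C=cam("wrist",o); w=capture("wrist")[...,::-1].copy()
for p in proj(C,[[470,55,18],[470,205,18],[450,130,18],[490,130,18]]): cv2.circle(w,tuple(int(v) for v in p),3,(255,0,255),-1)
s=capture("scene")[...,::-1]
cv2.imwrite("pics/c8.png",np.hstack([w,s[80:,220:450].repeat(1,0).copy() if False else np.vstack([s[100:300,210:440],np.zeros((184,230,3),np.uint8)])]))
print(o["tool_pos"],o["tcp_rot"])
E
```

```text
[471.0348979  126.31621574 157.9155472 ] [ 3.14136557e+00 -7.44446539e-05  1.54070716e+00]
```

View pics/c8.png

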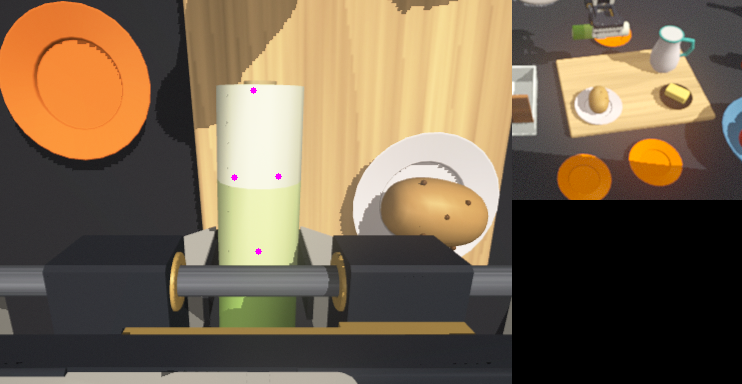

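The board's near edge, at columns 185–210, lies about 33 mm clear of the leek's footprint, and the plate and potato are clear on the right. I lower.

{"api": "arm_command", "payload": {"gripper": [25,25,25,25,25], "dp": [[0,0,1],[0,0,1],[0,0,1],[0,0,1],[0,0,0.7]], "twist": [0,0,0,0,0]}}

```text
time: 31.9
tool_pos: [470.7, 126.3, 39.2]
tcp_rot: [-3.141, 0.0, 1.54]
contact_force: [0.7, 0.2, -1.6]
grip_width: 38.0
finger_force: 29.9
```

{"api": "arm_command", "payload": {"gripper": [25,25,25,25,25], "dp": [[0,0,0.2],[0,0,0.12],[0,0,0.08],[0,0,0],[0,0,0]], "twist": [0,0,0,0,0]}}

```text
time: 32.52
tool_pos: [471.3, 126.4, 30.6]
tcp_rot: [3.141, -0.0, 1.539]
contact_force: [-0.1, 0.6, -2.2]
grip_width: 37.6
finger_force: 29.9
```

{"api": "arm_command", "payload": {"gripper": [25,25,25,25,25], "dp": [[0,0,0.04],[0,0,0.04],[0,0,0.04],[0,0,0],[0,0,0]], "twist": [0,0,0,0,0]}}

```text
time: 33.15
tool_pos: [471.1, 126.4, 27.8]
tcp_rot: [3.141, -0.0, 1.539]
contact_force: [-1.7, -0.5, 4.7]
grip_width: 38.0
finger_force: 29.9
```

Contact is felt at 27.8, as expected. I release and rise.

{"api": "arm_command", "payload": {"gripper": [42,46,52,58,60], "dp": [[0,0,0],[0,0,0],[0,0,0],[0,0,-0.1],[0,0,-0.5]], "twist": [0,0,0,0,0]}}

```text
time: 33.78
tool_pos: [470.5, 126.3, 42.2]
tcp_rot: [-3.14, 0.0, 1.539]
contact_force: [-0.2, 0.2, 0.7]
grip_width: 59.6
finger_force: 0.0
```

{"api": "arm_command", "payload": {"gripper": [60,60,60,60,60], "dp": [[0,0,-0.8],[0,0,-1],[0,0,-1],[0,0,-1],[0,0,-1]], "twist": [0,0,0,0,0]}}

```text
time: 34.4
tool_pos: [471.0, 126.3, 164.0]
tcp_rot: [3.141, -0.0, 1.539]
contact_force: [-0.2, -0.0, -1.0]
grip_width: 60.0
finger_force: 0.0
```

{"api": "arm_command", "payload": {"gripper": [60,60,60,60,60], "dp": [[0,0,-1],[0,0,-1],[0,-0.5,-1],[0,-0.5,0],[0,0,0]], "twist": [0,0,0,0,0]}}

```text
time: 35.02
tool_pos: [444.8, 127.1, 237.0]
tcp_rot: [-3.141, 0.0, 1.539]
contact_force: [0.4, 0.0, 0.1]
grip_width: 59.9
finger_force: 0.0
```

```bash
python3 - <<'E'
from h import *
o=get_obs(); print(o["time"],o["tool_pos"],o["contact_force"])
s=capture("scene")[...,::-1];d=capture("side")[...,::-1]
cv2.imwrite("pics/c9.png",np.hstack([s[80:300,80:430],d[80:300,60:460]]))
E
```

```text
35.025 [444.83187903 127.14060168 236.95233284] [0.44216043 0.02492621 0.1031571 ]
```

View pics/c9.png

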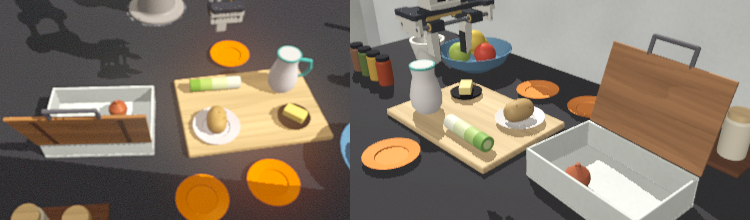

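The lid is open. The potato is on the plate at (215,120), the leek lies flat and wholly on the board at (190–240, 84), the onion is still in the box, and nothing else has moved.

```bash
python3 -c "
from plant import *
print(close_job())"
```

```text
the job is handed in; nothing more can be done
None
```

I handed the job in at about 35 s: the lid stands open by itself, the potato is in the middle of the white plate, the leek lies flat on the bare board, the onion is still in the box, and the plate, jug and butter dish look unmoved in the last pictures.

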